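# Set out the blood-draw station on the blue mat

### The job

Set out the blood-draw kit on the blue mat, left, right and behind as the robot sees it: the red-capped tube rack in the middle square of the row, the light-blue-capped rack in the square left of it, the purple-capped rack in the square right of it, the swab box in the rectangle behind the red rack, and the plaster box centred on top of the swab box, lying the same way. Everything stands upright, square with its outline, released and still. Set the tubes down gently, never tip them, and leave the things on the green mat where they are.

Things in the scene. Friction and masses are not known exactly. Their poses are not given: they have to be found in the camera images.
- rack_blue: Loose white foam tube rack, 46 x 46 mm and 55 mm tall (solid block, to be gripped by its flat sides), holding four upright blood tubes whose light-blue caps (16 mm wide, white dot on top, stuck fast) reach up to 80 mm. About 0.13 kg. Origin: centre of its underside; x and y along its sides, z up. It looks the same after every quarter turn.
- rack_red: Loose white foam tube rack, 46 x 46 mm and 55 mm tall (solid block, to be gripped by its flat sides), holding four upright blood tubes whose red caps (16 mm wide, white dot on top, stuck fast) reach up to 80 mm. About 0.13 kg. Origin: centre of its underside; x and y along its sides, z up. It looks the same after every quarter turn.
- rack_purple: Loose white foam tube rack, 46 x 46 mm and 55 mm tall (solid block, to be gripped by its flat sides), holding four upright blood tubes whose purple caps (16 mm wide, white dot on top, stuck fast) reach up to 80 mm. About 0.13 kg. Origin: centre of its underside; x and y along its sides, z up. It looks the same after every quarter turn.
- swab_box: Loose white carton of swabs with a green band round its middle, 50 mm (x) by 72 mm (y, its long side) by 40 mm tall, about 0.09 kg. Origin: centre of its underside, z up.
- plaster_box: Loose small orange carton of plasters with a beige strip on top, 36 mm (x) by 52 mm (y, its long side) by 30 mm tall, about 0.04 kg. Origin: centre of its underside, z up.
- draw_mat: Fixed blue mat, 190 (x, away from robot) x 240 (y, leftwards) x 3 mm thick, turned up to 15 degrees. Origin: centre of underside. White outlines in its frame: three 58 mm squares at x = -45 mm, y = +68 (left), 0 (middle), -68 mm (right); behind them a rectangle 64 (x) x 86 (y) mm at x = +50 mm, y = 0. Set-down things have their sides parallel to the outlines, long sides along y.
- green_mat: Plain green mat fixed to the counter on the other side, same size, thickness and origin; another patient's place, nothing goes on it.
- specimen_jar: Bystander on the green mat: cream jar with a yellow screw lid, 58 mm wide, 64 mm tall. Origin: centre of its underside. Leave alone.
- tape_roll: Bystander on the green mat: roll of white paper tape lying flat, 64 mm wide, 25 mm tall, hole 38 mm. Origin: centre of its underside. Leave alone.
- sanitiser: Bystander on the green mat: pale-blue pump bottle, 56 mm wide, 114 mm tall. Origin: centre of its underside. Leave alone.
Mind the look-alikes: they are no part of the job. What is shaped like the rack_blue but pink is not meant.

How it is judged:
At the end, for the whole second after the job is handed in: Racks upright in their squares on the blue mat (light-blue left, red middle, purple right), swab box in the rectangle, each within 12 mm per mat axis and 12 degrees of square; plaster box on the swab box, within 10 mm per axis and 14 degrees; all upright (6 degrees), released, at rest (x of rack_blue in the frame of draw_mat between -0.057 and -0.033 m and y of rack_blue in the frame of draw_mat between 0.056 and 0.08 m and z of rack_blue in the frame of draw_mat between -0.001 and 0.007 m and (angle between the x axis of rack_blue and the x axis of draw_mat, either way round below 0.22 rad or angle between the x axis of rack_blue and the x axis of draw_mat, either way round above 1.35 rad) and x of rack_red in the frame of draw_mat between -0.057 and -0.033 m and y of rack_red in the frame of draw_mat between -0.012 and 0.012 m and z of rack_red in the frame of draw_mat between -0.001 and 0.007 m and (angle between the x axis of rack_red and the x axis of draw_mat, either way round below 0.22 rad or angle between the x axis of rack_red and the x axis of draw_mat, either way round above 1.35 rad) and x of rack_purple in the frame of draw_mat between -0.057 and -0.033 m and y of rack_purple in the frame of draw_mat between -0.08 and -0.056 m and z of rack_purple in the frame of draw_mat between -0.001 and 0.007 m and (angle between the x axis of rack_purple and the x axis of draw_mat, either way round below 0.22 rad or angle between the x axis of rack_purple and the x axis of draw_mat, either way round above 1.35 rad) and x of swab_box in the frame of draw_mat between 0.038 and 0.062 m and y of swab_box in the frame of draw_mat between -0.012 and 0.012 m and z of swab_box in the frame of draw_mat between -0.001 and 0.007 m and x of plaster_box in the frame of swab_box between -0.01 and 0.01 m and y of plaster_box in the frame of swab_box between -0.01 and 0.01 m and z of plaster_box in the frame of swab_box between 0.036 and 0.044 m and angle between the y axis of swab_box and the y axis of draw_mat, either way round below 0.22 rad and angle between the y axis of plaster_box and the y axis of swab_box, either way round below 0.25 rad and angle between each of rack_blue, rack_red, rack_purple, swab_box, plaster_box's own z axis and vertical below 0.1 rad and linear speed of each of rack_blue, rack_red, rack_purple, swab_box, plaster_box below 0.02 m/s and angular speed of each of rack_blue, rack_red, rack_purple, swab_box, plaster_box below 0.2 rad/s); the robot touches nothing.
It fails at once if the specimen jar is disturbed (shifted more than 15 mm) (distance of specimen_jar from where it was at the start of the episode above 0.015 m).
It fails at once if the tape roll is disturbed (shifted more than 15 mm) (distance of tape_roll from where it was at the start of the episode above 0.015 m).
It fails at once if the sanitiser bottle is disturbed (shifted more than 15 mm) (distance of sanitiser from where it was at the start of the episode above 0.015 m).
It fails at once if a tube rack is tipped (leans more than 35 degrees) (angle between any of rack_blue, rack_red, rack_purple's own z axis and vertical above 0.6 rad).
It fails at once if a tube rack is dropped or slammed onto the draw mat (faster than 0.5 m/s within 20 mm of it) ((linear speed of rack_blue above 0.5 m/s and z of rack_blue in the frame of draw_mat below 0.023 m and x of rack_blue in the frame of draw_mat between -0.095 and 0.095 m and y of rack_blue in the frame of draw_mat between -0.12 and 0.12 m) or (linear speed of rack_red above 0.5 m/s and z of rack_red in the frame of draw_mat below 0.023 m and x of rack_red in the frame of draw_mat between -0.095 and 0.095 m and y of rack_red in the frame of draw_mat between -0.12 and 0.12 m) or (linear speed of rack_purple above 0.5 m/s and z of rack_purple in the frame of draw_mat below 0.023 m and x of rack_purple in the frame of draw_mat between -0.095 and 0.095 m and y of rack_purple in the frame of draw_mat between -0.12 and 0.12 m)).
It also fails if it takes over 125 s, if anything falls off the work surface, if the arm or the gripper's body presses on something with over 40 N, if the wrist force passes 120 N, or if a joint passes its speed limit or range.

### The arm

A 6-joint arm with a two-finger parallel gripper is mounted at the origin on the work surface. World frame = base frame: x ahead of the robot, y to its left, z up, the work surface at z = 0. Lengths are in m, angles in rad, forces in N, time in s.
With the tool pointing down it reaches from about 0.425 to 0.95 m from the base axis. Payload 3.5 kg.
Tool frame: the origin (TCP) lies midway between the tips of the shut fingers; the grasp point (between the pads) lies 19 mm behind it; z points along the fingers, y is the line along which they close (so a half turn about z gives the same grasp; the last joint's range is limited). The gripper opens to 85 mm and grips with 20 to 120 N. Pads are 22 mm wide; open, the fingers measure 114 mm over their backs; the gripper's body (76 mm by 85 mm) begins 54 mm behind the grasp point. The pads swing forward as they close: fully open they stand 13 mm farther back than shut.
Start: joints at [-0.15, 0.286, 1.577, -0, 1.279, -0.15], TCP at [0.675, 0, 0.231] pointing down, gripper open.
Joint ranges: [-2.77, 2.77], [-0.9, 2.22], [0.21, 2.48], [-1.53, 4.67], [0.24, 2.81], [-2.84, 2.84]. Speed limits (rad/s): [2.79, 2.79, 3.14, 3.14, 3.14, 3.14].

### API

Orientations are given as a unit quaternion [x, y, z, w].
In Python, from plant import get_state, read_camera, ctrl gives the robot as it stands.
- The arm moves only by the shell command python3 -m crank 'ROWS' [FORCE]. ROWS is JSON, a list of rows, each a list of 3 entries, a list of its own where there are three numbers: the shift along the tool's x, y, z in mm, then the turn about the tool's z in degrees, then the closure in counts, from 0 (fully open) to 255 (shut). In form: [[[tx, ty, tz], yaw, claw], ...]. A call has 1 to 10 rows; each row is the pose to reach, as a shift and turn from the pose commanded when the call began, along the tool's axes at that moment; what a row does not reach only later rows make up. A row lasts 1/10 s, in which the tool goes at most 50 mm and 8.59 degrees, less where a joint would pass 70% of its speed; a pose out of reach is approached as far as the arm can. A call with a gripper value outside its range is refused whole. The fingers move at their own pace and stop on an object; FORCE is the grip in N (left out, the last holds). Time passes only in rows, so rows that repeat a pose let the fingers close. It gives the time, the measured TCP pose, the force, the opening and the grip force at its end, in the units of the state.
- get_state(): the state, without advancing time (a new reading comes with each control period).
- read_camera(name): name is "scene" or "side" or "wrist"; returns a dict with "frame" (480x640x3 uint8, blue, green, red), "range_z" (480x640 float32, m along the optical axis (not along the pixel's ray), 0 where there is no reading), "vfov" (degrees; the focal length in pixels is half the picture's height over the tangent of half this angle, whatever the lens; pixels are square), "cx", "cy" (the principal point, pixels), "origin" and "orientation" of the camera in the world. Camera axes: x right, y down, z forward; pixel columns grow to the right and rows downward; lengths in m; the calibration is good to about 2 mm. A picture is of the moment at which its call begins.
- ctrl.sign_off(): hands the job in; it is judged then, once.
The state is a dict: "time": time; "qpos": joint angles; "dq": joint speeds; "joint_efforts": joint torques, N m; "eef_pos": TCP position; "tcp_rot": TCP orientation; "contact_force": force on the tool from outside, world axes, zero at the start; "wrist_torque": the same for the moment, N m; "opening": opening from 0.0 (shut) to 1.0 (fully open); "finger_force": force on a finger pad.
Only numpy, scipy, OpenCV 4.12 (cv2) and the standard library are available. Lean on these libraries where they do the work, as an engineer would, in place of code of your own. Each camera call takes 0.05 s, during which the arm holds its last target. There are 200 camera calls.

## Working session

There is one attempt and no reset: what is moved stays moved. The work goes in short steps, Python scripts to look and compute and a shell command to move; the robot and the scene stay as the last step left them, time stands still between calls to the robot, and variables do not carry over. Pictures are saved under pics/ and viewed, at most 14 in all, crops included, and the job is handed in when it is done.

```bash
mkdir -p pics; ls
cat > h.py <<'E'
import numpy as np, cv2
from scipy.spatial.transform import Rotation as R
from plant import get_state, read_camera, ctrl
def look(n,png=None):
    c=read_camera(n)
    if png: cv2.imwrite('pics/'+png,c['frame'])
    np.savez(f'/tmp/{n}.npz',**c)
    return c
def f(c): return 240/np.tan(np.radians(float(c['vfov']))/2)
def pt(c,u,v,z=None):
    """world point at pixel from depth, or on plane z"""
    d=np.array([(u-c['cx'])/f(c),(v-c['cy'])/f(c),1.]); M=R.from_quat(c['orientation']).as_matrix()
    o=np.array(c['origin']); r=M@d
    if z is None: k=float(np.median(c['range_z'][int(v)-1:int(v)+2,int(u)-1:int(u)+2]))
    else: k=(z-o[2])/r[2]
    return o+k*r
def cloud(c):
    v,u=np.mgrid[0:480,0:640]; k=c['range_z']
    P=np.stack([(u-c['cx'])/f(c)*k,(v-c['cy'])/f(c)*k,k],-1)
    return P@R.from_quat(c['orientation']).as_matrix().T+np.array(c['origin'])
E
python3 - <<'E'
from h import *
for n in ('scene','side'):
    c=look(n,n+'0.png'); print(n,c['origin'],c['orientation'],c['vfov'],c['cx'],c['cy'])
print(get_state())
E
```

```text
pics
scene [0.98395202 0.35680571 0.74935985] [ 0.39249619  0.86473422 -0.28876249 -0.12164581] 55.28331453473051 315.7739961050704 234.0891763945916
side [0.40882376 1.05351708 0.77814014] [-0.05124449  0.88248204 -0.46580092  0.04036035] 42.60840236242268 322.05017743837215 239.36345349662037
{'time': 0.1, 'qpos': array([-1.50012995e-01,  2.87096398e-01,  1.57803880e+00, -3.44171770e-05,
        1.27862160e+00, -1.50032815e-01]), 'dq': array([ 0.00079015, -0.00182874, -0.00274901,  0.00128083, -0.00013302,
        0.00112741]), 'joint_efforts': array([ 1.14915063e-03, -4.07295120e+01, -2.93698221e+01, -1.06323112e-04,
        3.42678482e-03, -4.41654265e-06]), 'eef_pos': array([6.74396695e-01, 1.03699765e-04, 2.30068189e-01]), 'tcp_rot': array([ 7.07095842e-01,  7.07116892e-01, -6.55446857e-04, -8.61127967e-04]), 'contact_force': array([-0.73602441,  0.46007433,  0.6718598 ]), 'wrist_torque': array([-0.00185017,  0.03694963,  0.00499639]), 'finger_force': 0.0, 'opening': 1.0002107088813768}
```

View pics/scene0.png

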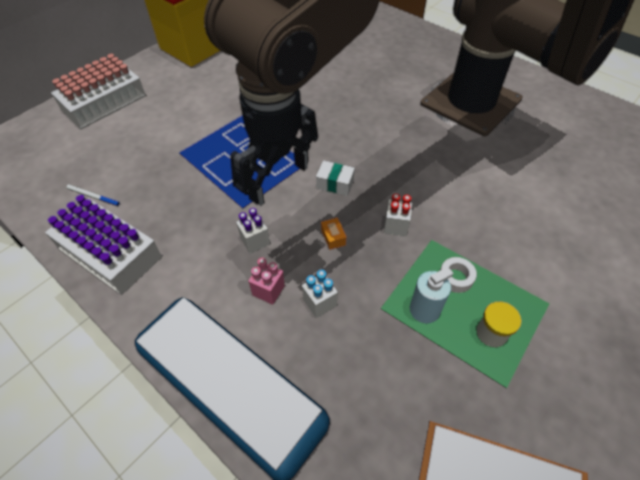

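View pics/side0.png

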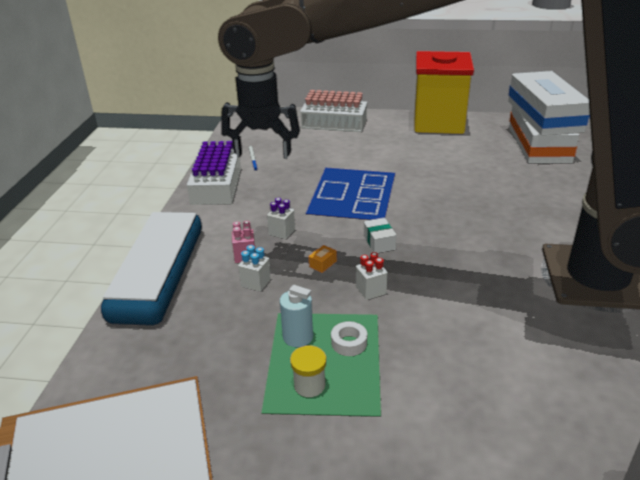

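Candidates in the scene image: light-blue rack (319,290) and its pink look-alike (266,280); purple rack (252,228), with the big purple tray (100,240) as look-alike; red rack (398,213), with the salmon tray (97,88) as look-alike; swab box (336,178); plaster box (333,232); blue mat around (245,158). In the side image: blue (254,268), pink (243,240), purple (281,217), red (371,275), swab (380,235), plaster (322,258), mat (352,193).

Run:
```python
from h import *
S=dict(np.load('/tmp/scene.npz'));D=dict(np.load('/tmp/side.npz'))
seeds={'blue':((319,290),(254,268)),'pink':((266,283),(243,243)),'purple':((252,230),(281,221)),'red':((398,215),(371,278)),'swab':((336,178),(380,235)),'plaster':((333,232),(322,258)),'jar':((500,320),(309,370)),'san':((430,295),(297,320)),'tape':((460,262),(349,330))}
cs,cd=cloud(S),cloud(D)
A=np.vstack([cs.reshape(-1,3),cd.reshape(-1,3)])
for n,(a,b) in seeds.items():
    p,q=pt(S,*a),pt(D,*b)
    m=(p+q)[:2]/2
    for nm,C in(('scene',cs.reshape(-1,3)),('side',cd.reshape(-1,3)),('both',A)):
        k=(np.linalg.norm(C[:,:2]-m,axis=1)<.06)&(C[:,2]>.012)&(C[:,2]<.13)
        P=C[k]
        if len(P)<10: print(n,nm,len(P));continue
        # biggest connected component on 3mm grid
        g=np.zeros((60,60),np.uint8);ij=((P[:,:2]-m+.09)/.003).astype(int);g[ij[:,0],ij[:,1]]=1
        _,L=cv2.connectedComponents(cv2.morphologyEx(g,cv2.MORPH_CLOSE,np.ones((3,3),np.uint8)))
        l=L[ij[:,0],ij[:,1]];w=np.bincount(l)[1:].argmax()+1;P=P[l==w]
        r=cv2.minAreaRect((P[:,:2]*1000).astype(np.float32))
        print(n,nm,np.round(r[0],0),np.round(r[1],0),round(r[2],1),'ztop',np.percentile(P[:,2],98).round(3))
    print('  seeds',p.round(3),q.round(3))
for n,C in(('scene',(S,cs)),('side',(D,cd))):
    h=cv2.cvtColor(C[0]['frame'],cv2.COLOR_BGR2HSV);m=cv2.inRange(h,(108,120,50),(125,255,255))
    k=(m>0)&(abs(C[1][...,2])<.02)
    P=C[1][k];P=P[(P[:,0]<.9)&(P[:,1]<0)]; r=cv2.minAreaRect((P[:,:2]*1000).astype(np.float32));print('mat',n,r,np.median(P[:,2]))
```

```text
blue scene [691.  90.] [47. 46.] 74.8 ztop 0.081
blue side [688.  93.] [50. 49.] 75.3 ztop 0.081
blue both [689.  92.] [51. 51.] 74.8 ztop 0.081
  seeds [0.703 0.101 0.08 ] [0.683 0.112 0.053]
pink scene [734.   1.] [48. 46.] 14.7 ztop 0.081
pink side [731.   4.] [46. 50.] 15.1 ztop 0.081
pink both [733.   3.] [49. 52.] 14.8 ztop 0.081
  seeds [0.747 0.018 0.066] [0.727 0.022 0.048]
purple scene [ 671. -100.] [48. 46.] 70.7 ztop 0.081
purple side [670. -97.] [50. 51.] 73.5 ztop 0.08
purple both [669. -97.] [51. 52.] 71.1 ztop 0.081
  seeds [ 0.679 -0.089  0.057] [ 0.664 -0.074  0.046]
red scene [456.  91.] [48. 46.] 31.1 ztop 0.081
red side [453.  93.] [49. 52.] 30.1 ztop 0.08
red both [453.  93.] [50. 52.] 30.9 ztop 0.081
  seeds [0.468 0.098 0.055] [0.452 0.117 0.05 ]
swab scene [447. -79.] [55. 72.] 22.6 ztop 0.042
swab side [444. -75.] [53. 78.] 22.0 ztop 0.042
swab both [445. -75.] [55. 79.] 22.2 ztop 0.042
  seeds [ 0.46  -0.065  0.04 ] [ 0.443 -0.049  0.039]
plaster scene [562.  13.] [55. 37.] 60.5 ztop 0.032
plaster side [559.  15.] [57. 38.] 60.6 ztop 0.032
plaster both [561
[... 215 characters left out ...]
p 0.068
  seeds [0.547 0.354 0.066] [0.533 0.381 0.066]
san scene [580. 242.] [54. 55.] 33.0 ztop 0.117
san side [577. 251.] [45. 56.] 78.2 ztop 0.117
san both [577. 245.] [55. 62.] 40.2 ztop 0.117
  seeds [0.597 0.247 0.092] [0.571 0.268 0.066]
tape scene [482. 250.] [63. 59.] 62.1 ztop 0.029
tape side [481. 251.] [65. 63.] 63.0 ztop 0.029
tape both [481. 251.] [65. 63.] 63.0 ztop 0.029
  seeds [0.464 0.24  0.027] [0.484 0.23  0.016]
mat scene ((626.143798828125, -302.9130859375), (240.67526245117188, 391.4873352050781), 85.75434875488281) 0.002591305477358863
mat side ((621.3248291015625, -298.42742919921875), (245.65621948242188, 388.7626037597656), 87.31414794921875) 0.002021117338592504
```

Run:
```python
import cv2
a=cv2.imread('pics/scene0.png')[140:320,170:430];b=cv2.imread('pics/side0.png')[160:310,220:420]
a=cv2.resize(a,(780,540),interpolation=cv2.INTER_CUBIC);cv2.imwrite('pics/crop_s.png',a)
b=cv2.resize(b,(800,600),interpolation=cv2.INTER_CUBIC);cv2.imwrite('pics/crop_d.png',b)
```

```text
(no output)
```

View pics/crop_d.png

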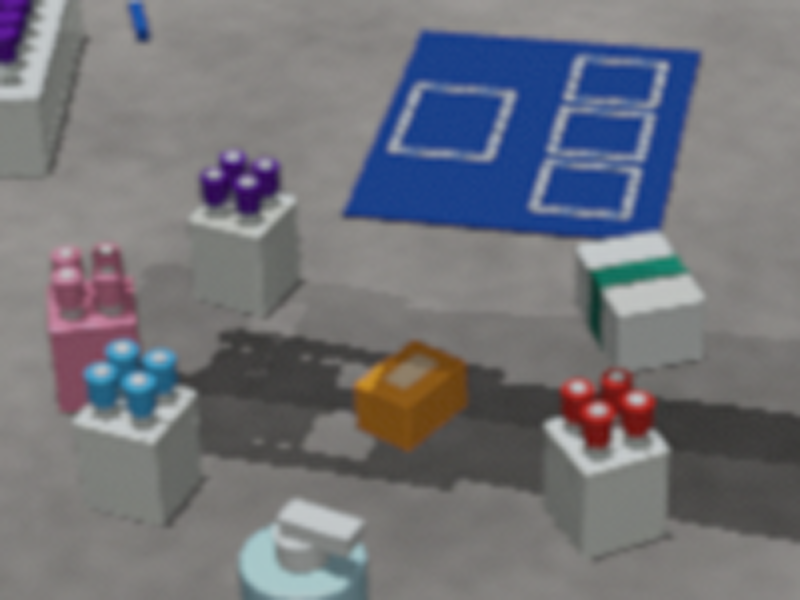

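The crop confirms it: four light-blue caps (120,385), red (605,410), purple (240,185), the pink decoy (85,330) touching nothing, swab box (640,300), plaster (410,395), and mat corners at (422,30), (700,50), (660,237), (345,215).

```bash
cat >> h.py <<'E'
def fit(c,m,rad=.06,z0=.012,z1=.13):
    """min-area rectangle (mm, deg) of what stands up around m"""
    C=cloud(c).reshape(-1,3); m=np.array(m)
    P=C[(np.linalg.norm(C[:,:2]-m,axis=1)<rad)&(C[:,2]>z0)&(C[:,2]<z1)]
    g=np.zeros((100,100),np.uint8);ij=((P[:,:2]-m+.15)/.003).astype(int);g[ij[:,0],ij[:,1]]=1
    _,L=cv2.connectedComponents(cv2.morphologyEx(g,cv2.MORPH_CLOSE,np.ones((3,3),np.uint8)))
    l=L[ij[:,0],ij[:,1]];P=P[l==np.bincount(l)[1:].argmax()+1]
    r=cv2.minAreaRect((P[:,:2]*1000).astype(np.float32))
    return np.round(r[0],1),np.round(r[1],1),round(r[2],1),np.percentile(P[:,2],98).round(4)
def rel(x,y,z,ang):
    """row shift(mm)/yaw(deg) to put TCP at x,y,z (m) with tool y at world angle ang (deg)"""
    s=get_state();M=R.from_quat(s['tcp_rot']).as_matrix()
    a=np.degrees(np.arctan2(M[1,1],M[0,1])); d=(ang-a+90)%180-90
    print('shift',(M.T@(np.array([x,y,z])-s['eef_pos'])*1000).round(1),'yaw',round(-d,1),'| tool y at',round(a,1),'q6',s['qpos'][5].round(2),'tcp',s['eef_pos'].round(4),'t',s['time'],'open',round(s['opening'],3))
E
python3 - <<'E'
from h import *
S=dict(np.load('/tmp/scene.npz'));D=dict(np.load('/tmp/side.npz'))
k=[pt(D,220+u/4,160+v/4,.003) for u,v in((422,30),(700,50),(660,237),(345,215))]
print(np.round(k,3),np.mean(k,0))
for c in(S,D):
    C=cloud(c);h=cv2.cvtColor(c['frame'],cv2.COLOR_BGR2HSV)
    m=cv2.inRange(h,(108,120,50),(125,255,255))
    m[(abs(C[...,2])>.02)]=0
    n,L,st,_=cv2.connectedComponentsWithStats(cv2.morphologyEx(m,cv2.MORPH_CLOSE,np.ones((3,3),np.uint8)))
    l=st[1:,4].argmax()+1;P=C[(L==l)];P=P[abs(P[:,2])<.02];print(cv2.minAreaRect((P[:,:2]*1000).astype(np.float32)),np.median(P[:,2]))
rel(.62,-.28,.3,0)
E
```

```text
[[ 0.608 -0.416  0.003]
 [ 0.421 -0.403  0.003]
 [ 0.437 -0.17   0.003]
 [ 0.624 -0.177  0.003]] [ 0.5222125  -0.29147284  0.003     ]
((525.873291015625, -295.7587890625), (242.1622314453125, 187.38388061523438), 85.02831268310547) 0.0025590818824075545
((524.9273071289062, -292.13226318359375), (246.98309326171875, 189.3662872314453), 85.51187133789062) 0.002013151329122831
shift [-280.1  -54.6  -69.9] yaw 0.0 | tool y at 0.0 q6 -0.15 tcp [6.744e-01 1.000e-04 2.301e-01] t 0.1 open 1.0
```

```bash
python3 -c "
from h import *
rel(.446,-.077,.20,22.4)"
```

```text
shift [ -77.1 -228.3   30.5] yaw -22.4 | tool y at 0.0 q6 -0.15 tcp [6.744e-01 1.000e-04 2.301e-01] t 0.1 open 1.0
```

```bash
python3 -m crank '[[[-77,-228,30],-22.4,0],[[-77,-228,30],-22.4,0],[[-77,-228,30],-22.4,0],[[-77,-228,30],-22.4,0],[[-77,-228,30],-22.4,0],[[-77,-228,30],-22.4,0],[[-77,-228,30],-22.4,0],[[-77,-228,30],-22.4,0],[[-77,-228,30],-22.4,0],[[-77,-228,30],-22.4,0]]' 40
python3 - <<'E'
from h import *
c=look('wrist','w1.png');print(c['origin'])
try: print(fit(c,(.446,-.077)))
except Exception as e: print(e)
rel(.446,-.077,.2,22.4)
E
```

```text
time: 1.1
eef_pos: [0.448, -0.0769, 0.2017]
tcp_rot: [0.556, 0.831, 0.0, 0.0]
contact_force: [-0.5, 0.2, 0.9]
opening: 0.992
finger_force: 0.0
[ 0.41873449 -0.00493719  0.34494118]
(array([446.3, -77.9]), array([50.7, 72.2]), 22.6, np.float64(0.0421))
shift [ 0.5 -1.7  1.5] yaw 0.1 | tool y at 22.5 q6 -0.79 tcp [ 0.4478 -0.0768  0.2015] t 1.15 open 1.002
```

View pics/w1.png

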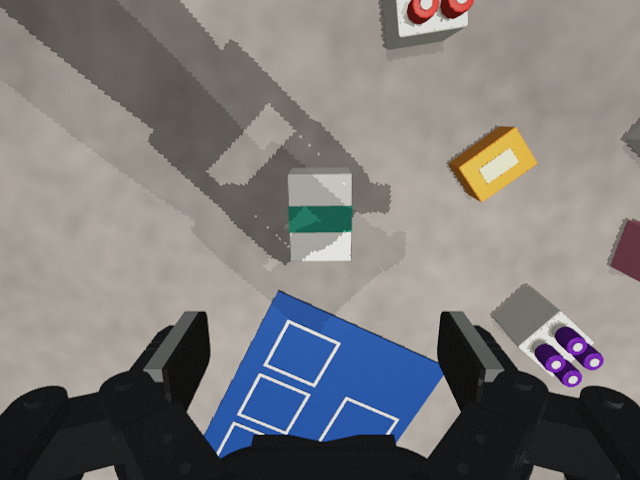

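The wrist picture shows the swab box upright at (320,215), clear all round. Its fitted size, 50.7 x 72.2 mm with the top at 42 mm, matches the description. Grasping.

```bash
python3 -m crank '[[[1,-1,50],0,0],[[1,-1,100],0,0],[[1,-1,150],0,0],[[1,-1,175],0,0],[[1,-1,188],0,0],[[1,-1,188],0,0],[[1,-1,188],0,0],[[1,-1,188],0,80],[[1,-1,188],0,160],[[1,-1,188],0,255]]' 30; python3 -m crank '[[[0,0,0],0,255],[[0,0,0],0,255],[[0,0,0],0,255],[[0,0,0],0,255]]' 30;python3 -c "
from h import *
rel(.446,-.077,.2,22.4)"
```

```text
time: 2.15
eef_pos: [0.4469, -0.0769, 0.0149]
tcp_rot: [0.556, 0.831, 0.0, 0.002]
contact_force: [1.4, -0.6, 2.8]
opening: 0.579
finger_force: 32.8
time: 2.55
eef_pos: [0.4469, -0.0769, 0.0149]
tcp_rot: [0.556, 0.831, 0.0, 0.001]
contact_force: [-2.0, 0.4, 7.7]
opening: 0.577
finger_force: 33.2
shift [-1.000e-01 -5.000e-01 -1.851e+02] yaw 0.0 | tool y at 22.4 q6 -0.79 tcp [ 0.4469 -0.0769  0.0149] t 2.55 open 0.577
```

```bash
python3 -m crank '[[[0,0,-20],0,255],[[0,0,-60],0,255],[[0,0,-110],0,255],[[0,0,-160],0,255],[[0,0,-200],0,255],[[0,0,-230],0,255],[[0,0,-230],0,255]]' ; python3 -c "
from h import *
rel(.53,-.21,.24,-5)"
```

```text
time: 3.25
eef_pos: [0.4481, -0.0774, 0.2489]
tcp_rot: [0.556, 0.831, 0.001, 0.005]
contact_force: [0.0, -0.7, -1.1]
opening: 0.579
finger_force: 32.4
shift [-153.8   25.1   10.3] yaw 27.4 | tool y at 22.4 q6 -0.79 tcp [ 0.4481 -0.0774  0.2489] t 3.25 open 0.579
```

```bash
python3 -m crank '[[[-30,5,10],6,255],[[-60,10,10],12,255],[[-90,15,10],18,255],[[-120,20,10],24,255],[[-154,25,10],27.4,255],[[-154,25,10],27.4,255],[[-154,25,10],27.4,255],[[-154,25,10],27.4,255]]'
cat > mat.py <<'E'
from h import *
c=look('wrist','w_mat.png');C=cloud(c);h=cv2.cvtColor(c['frame'],cv2.COLOR_BGR2HSV)
m=cv2.inRange(h,(105,120,50),(125,255,255));m[abs(C[...,2])>.02]=0
n,L,st,_=cv2.connectedComponentsWithStats(cv2.morphologyEx(m,cv2.MORPH_CLOSE,np.ones((7,7),np.uint8)))
P=C[L==st[1:,4].argmax()+1];P=P[abs(P[:,2])<.02];r=cv2.minAreaRect((P[:,:2]*1000).astype(np.float32));print(r,np.median(P[:,2]))
rel(.53,-.21,.24,-5)
E
python3 mat.py
```

```text
time: 4.05
eef_pos: [0.5265, -0.2083, 0.2318]
tcp_rot: [0.737, 0.676, -0.0, -0.001]
contact_force: [0.9, 0.2, -0.6]
opening: 0.579
finger_force: 32.3
((528.13427734375, -250.02438354492188), (151.48489379882812, 190.52774047851562), 85.67788696289062) 0.00356998896901084
shift [-1.5  3.4 -7.7] yaw 0.1 | tool y at -4.9 q6 -0.47 tcp [ 0.5267 -0.2082  0.2323] t 4.1 open 0.577
```

View pics/w_mat.png

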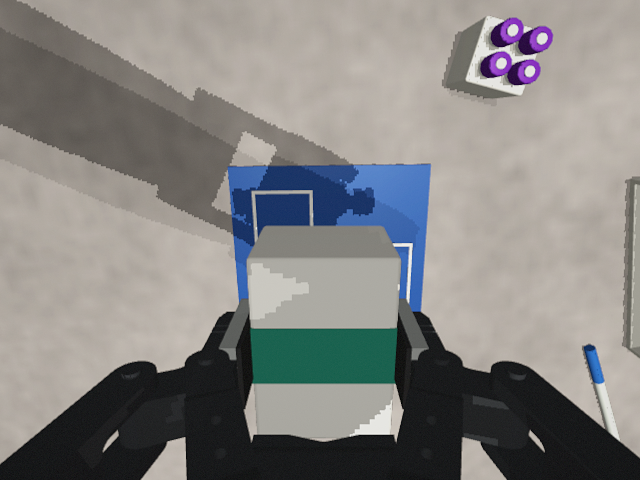

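The wrist picture shows the box held square in the fingers and the mat's left edge at row 165. The mat fits at centre about (525,-294) mm with a yaw of about -4.5°, agreeing with both fixed cameras. Next I move over the rectangle.

```bash
cat >> h.py <<'E'
MC=np.array([.525,-.294]);MA=np.radians(-4.5)
def mat(x,y): return MC+np.array([[np.cos(MA),-np.sin(MA)],[np.sin(MA),np.cos(MA)]])@np.array([x,y])
E
python3 -c "
from h import *
p=mat(.05,0);print(p);rel(*(p+[.0006,.001]),.019,-4.5)"
```

```text
[ 0.57484587 -0.29792295]
shift [-84.4  56.6 213.1] yaw -0.4 | tool y at -4.9 q6 -0.47 tcp [ 0.5267 -0.2082  0.2323] t 4.1 open 0.577
```

```bash
python3 -m crank '[[[-40,27,10],-0.4,255],[[-84.5,56.5,40],-0.4,255],[[-84.5,56.5,90],-0.4,255],[[-84.5,56.5,135],-0.4,255],[[-84.5,56.5,170],-0.4,255],[[-84.5,56.5,190],-0.4,255],[[-84.5,56.5,200],-0.4,255],[[-84.5,56.5,200],-0.4,255],[[-84.5,56.5,200],-0.4,255]]' ; python3 -c "
from h import *
p=mat(.05,0);rel(*(p+[.0006,.001]),.019,-4.5)"
```

```text
time: 5.0
eef_pos: [0.5774, -0.2986, 0.035]
tcp_rot: [0.735, 0.678, 0.0, 0.001]
contact_force: [0.8, -0.0, -0.5]
opening: 0.577
finger_force: 32.3
shift [ 1.5 -2.1 16. ] yaw -0.1 | tool y at -4.6 q6 -0.55 tcp [ 0.5774 -0.2986  0.035 ] t 5.0 open 0.577
```

```bash
python3 -m crank '[[[1,-1.5,6],0,255],[[1,-1.5,11],0,255],[[1,-1.5,13],0,255],[[1,-1.5,13],0,255],[[1,-1.5,13],0,255]]' ; python3 -c "
from h import *
p=mat(.05,0);rel(*(p+[.0006,.001]),.019,-4.5)"
```

```text
time: 5.5
eef_pos: [0.575, -0.2973, 0.0204]
tcp_rot: [0.735, 0.678, 0.0, 0.0]
contact_force: [-0.5, 0.2, -0.7]
opening: 0.58
finger_force: 32.3
shift [0.4 0.4 1.4] yaw -0.1 | tool y at -4.6 q6 -0.55 tcp [ 0.575  -0.2973  0.0204] t 5.5 open 0.58
```

```bash
python3 -m crank '[[[0,0,2],0,255],[[0,0,2],0,255],[[0,0,2],0,180],[[0,0,2],0,90],[[0,0,2],0,0],[[0,0,2],0,0],[[0,0,2],0,0],[[0,0,2],0,0]]' ; python3 -m crank '[[[0,0,-20],0,0],[[0,0,-50],0,0],[[0,0,-100],0,0],[[0,0,-150],0,0],[[0,0,-200],0,0],[[0,0,-200],0,0],[[0,0,-200],0,0]]'
python3 - <<'E'
from h import *
# look-back at the swab from the wrist, then plan plaster
c=look('wrist');print(fit(c,(.575,-.298),.07));print(mat(.05,0))
rel(.561,.014,.2,-29.5)
E
```

```text
time: 6.3
eef_pos: [0.575, -0.2973, 0.0184]
tcp_rot: [0.735, 0.678, 0.0, 0.0]
contact_force: [-0.1, 0.4, -0.3]
opening: 1.0
finger_force: 0.0
time: 7.0
eef_pos: [0.5758, -0.2978, 0.2208]
tcp_rot: [0.735, 0.678, 0.0, 0.002]
contact_force: [1.1, 0.3, -0.7]
opening: 1.0
finger_force: 0.0
(array([ 575.3, -298. ]), array([72.3, 50.7]), 85.3, np.float64(0.0451))
[ 0.57484587 -0.29792295]
shift [309.  -38.6  18.1] yaw 24.9 | tool y at -4.6 q6 -0.55 tcp [ 0.5747 -0.2971  0.2181] t 7.05 open 0.999
```

The swab box landed within 1 mm. Next, the plaster box.

```bash
python3 -m crank '[[[309,-38.5,18],25,0],[[309,-38.5,18],25,0],[[309,-38.5,18],25,0],[[309,-38.5,18],25,0],[[309,-38.5,18],25,0],[[309,-38.5,18],25,0],[[309,-38.5,18],25,0],[[309,-38.5,18],25,0],[[309,-38.5,18],25,0],[[309,-38.5,18],25,0]]' 20
python3 - <<'E'
from h import *
c=look('wrist');r=fit(c,(.561,.014));print(r);rel(*(r[0]/1000),.008,-29.5)
E
```

```text
time: 8.05
eef_pos: [0.5614, 0.0123, 0.1997]
tcp_rot: [0.865, 0.502, -0.001, -0.0]
contact_force: [-0.0, 0.2, 0.4]
opening: 0.997
finger_force: 0.0
(array([561.3,  13.5]), array([52.4, 36. ]), 59.8, np.float64(0.0321))
shift [  1.1  -0.8 192. ] yaw -0.2 | tool y at -29.7 q6 0.36 tcp [0.5615 0.0122 0.2   ] t 8.1 open 1.003
```

```bash
python3 -m crank '[[[1,-1,50],-0.2,0],[[1,-1,100],-0.2,0],[[1,-1,150],-0.2,0],[[1,-1,180],-0.2,0],[[1,-1,192],-0.2,0],[[1,-1,196],-0.2,0],[[1,-1,196],-0.2,0],[[1,-1,196],-0.2,80],[[1,-1,196],-0.2,160],[[1,-1,196],-0.2,255]]' 20; python3 -m crank '[[[0,0,0],0,255],[[0,0,0],0,255],[[0,0,0],0,255],[[0,0,0],0,255]]';python3 -c "
from h import *
rel(.5613,.0135,.004,-29.5)"
```

```text
time: 9.1
eef_pos: [0.5621, 0.0151, 0.0058]
tcp_rot: [0.863, 0.505, 0.001, 0.001]
contact_force: [-0.3, -0.5, -0.4]
opening: 0.511
finger_force: 0.0
time: 9.5
eef_pos: [0.562, 0.0152, 0.0056]
tcp_rot: [0.863, 0.505, 0.001, 0.001]
contact_force: [-1.2, 0.9, 5.8]
opening: 0.415
finger_force: 21.0
shift [-1.8  0.2  1.6] yaw 0.1 | tool y at -29.4 q6 0.36 tcp [0.562  0.0152 0.0056] t 9.5 open 0.415
```

```bash
python3 -m crank '[[[0,0,-20],0,255],[[0,0,-60],0,255],[[0,0,-110],0,255],[[0,0,-160],0,255],[[0,0,-190],0,255],[[0,0,-190],0,255],[[0,0,-190],0,255],[[0,0,-190],0,255]]' ; python3 -c "
from h import *
rel(.5754,-.2962,.16,-4.6)"
```

```text
time: 10.3
eef_pos: [0.5595, 0.0154, 0.1918]
tcp_rot: [0.863, 0.505, -0.002, -0.001]
contact_force: [-0.2, -0.2, -0.7]
opening: 0.416
finger_force: 20.2
shift [-263.6  166.9   31.5] yaw -24.8 | tool y at -29.4 q6 0.36 tcp [0.5595 0.0154 0.1918] t 10.3 open 0.416
```

```bash
python3 -m crank '[[[-38,24,0],-5,255],[[-76,48,0],-10,255],[[-114,72,0],-15,255],[[-152,96,0],-20,255],[[-190,120,10],-24.8,255],[[-228,144,20],-24.8,255],[[-263.5,167,31],-24.8,255],[[-263.5,167,31],-24.8,255],[[-263.5,167,31],-24.8,255],[[-263.5,167,31],-24.8,255]]' ; python3 -c "
from h import *
rel(.5754,-.2962,.0495,-4.6)"
```

```text
time: 11.3
eef_pos: [0.5766, -0.295, 0.1617]
tcp_rot: [0.735, 0.678, -0.0, -0.002]
contact_force: [0.3, 1.1, 0.3]
opening: 0.419
finger_force: 20.3
shift [ -1.5  -0.8 112.2] yaw 0.0 | tool y at -4.6 q6 -0.55 tcp [ 0.5766 -0.295   0.1617] t 11.3 open 0.419
```

```bash
python3 -m crank '[[[-1,-1,40],0,255],[[-1,-1,75],0,255],[[-1,-1,92],0,255],[[-1,-1,102],0,255],[[-1,-1,106],0,255],[[-1,-1,106],0,255],[[-1,-1,106],0,255]]' ; python3 -c "
from h import *
rel(.5754,-.2962,.0495,-4.6)"
```

```text
time: 12.0
eef_pos: [0.5772, -0.2979, 0.0592]
tcp_rot: [0.735, 0.678, 0.0, 0.002]
contact_force: [-0.2, -0.2, 0.1]
opening: 0.414
finger_force: 20.3
shift [ 1.6 -1.9  9.7] yaw 0.0 | tool y at -4.6 q6 -0.55 tcp [ 0.5772 -0.2979  0.0592] t 12.0 open 0.414
```

```bash
python3 -m crank '[[[1.5,-1,4],0,255],[[1.5,-1,7],0,255],[[1.5,-1,7],0,255],[[1.5,-1,7],0,255]]' ; python3 -c "
from h import *
rel(.5754,-.2962,.0495,-4.6)"
```

```text
time: 12.4
eef_pos: [0.5751, -0.2957, 0.0502]
tcp_rot: [0.735, 0.678, -0.0, -0.0]
contact_force: [-0.6, -0.2, 0.0]
opening: 0.411
finger_force: 20.3
shift [-0.5  0.3  0.7] yaw -0.0 | tool y at -4.6 q6 -0.55 tcp [ 0.5751 -0.2957  0.0502] t 12.4 open 0.411
```

```bash
python3 -m crank '[[[0,0,1],0,255],[[0,0,1],0,255],[[0,0,1],0,150],[[0,0,1],0,90],[[0,0,1],0,0],[[0,0,1],0,0],[[0,0,1],0,0],[[0,0,1],0,0]]' ; python3 -m crank '[[[0,0,-20],0,0],[[0,0,-50],0,0],[[0,0,-100],0,0],[[0,0,-150],0,0],[[0,0,-170],0,0],[[0,0,-170],0,0],[[0,0,-170],0,0]]'
python3 - <<'E'
from h import *
c=look('wrist');print(fit(c,(.575,-.298),.07),fit(c,(.575,-.298),.07,z0=.062))
rel(.6705,-.0985,.2,-18.5)
E
```

```text
time: 13.2
eef_pos: [0.5752, -0.2957, 0.0493]
tcp_rot: [0.735, 0.678, -0.0, 0.0]
contact_force: [-0.8, -0.3, 1.1]
opening: 1.001
finger_force: 0.0
time: 13.9
eef_pos: [0.575, -0.2955, 0.2189]
tcp_rot: [0.735, 0.678, -0.0, -0.0]
contact_force: [0.2, 0.3, -0.6]
opening: 1.003
finger_force: 0.0
(array([ 575.3, -297.5]), array([71.3, 50.7]), 85.1, np.float64(0.0749)) (array([ 575.4, -297.4]), array([52.3, 35.8]), 85.7, np.float64(0.0751))
shift [203.6  80.1  17.4] yaw 13.9 | tool y at -4.6 q6 -0.55 tcp [ 0.5744 -0.2951  0.2173] t 13.95 open 0.999
```

The plaster box sits centred on the swab box, top at 75 mm. Next, the purple rack.

```bash
python3 -m crank '[[[203,80,-20],14,0],[[203,80,-20],14,0],[[203,80,-20],14,0],[[203,80,-20],14,0],[[203,80,-20],14,0],[[203,80,-20],14,0],[[203,80,-20],14,0],[[203,80,-20],14,0]]' 30
python3 - <<'E'
from h import *
c=look('wrist','w_pur.png');print(c['origin']);r=fit(c,(.6705,-.0985));print(r,fit(c,(.6705,-.0985),z0=.035,z1=.06));rel(*(r[0]/1000),.02,-18.5)
E
```

```text
time: 14.75
eef_pos: [0.6702, -0.1007, 0.2373]
tcp_rot: [0.812, 0.583, -0.001, -0.001]
contact_force: [0.1, 0.1, -0.5]
opening: 1.006
finger_force: 0.0
[ 0.69548272 -0.02712665  0.38062293]
(array([671. , -99.7]), array([46.4, 45.9]), 71.4, np.float64(0.0818)) (array([671. , -99.7]), array([46.3, 45.9]), 71.4, np.float64(0.057))
shift [  1.6   0.7 217.9] yaw -0.2 | tool y at -18.7 q6 0.03 tcp [ 0.6703 -0.101   0.2379] t 14.8 open 0.998
```

View pics/w_pur.png

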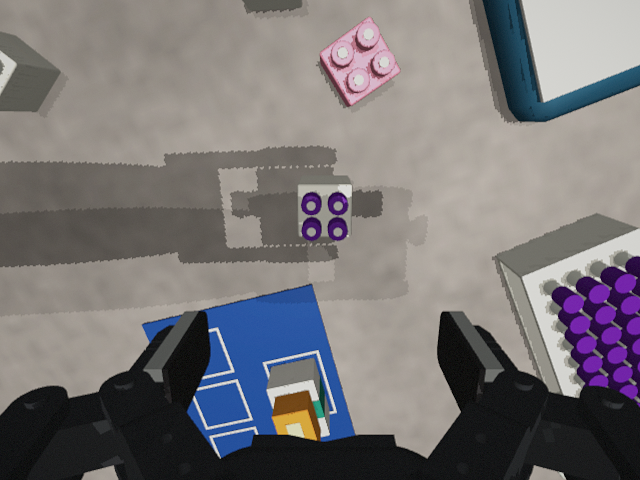

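The purple rack is at (325,210), aligned with the fingers and free of its neighbours, and its size fits (46 x 46, foam 57, caps 82 mm). Descending.

```bash
python3 -m crank '[[[1.5,0.5,50],0,0],[[1.5,0.5,100],0,0],[[1.5,0.5,140],0,0],[[1.5,0.5,170],0,0],[[1.5,0.5,195],0,0],[[1.5,0.5,210],0,0],[[1.5,0.5,217],0,0],[[1.5,0.5,217],0,0],[[1.5,0.5,217],0,0]]' 30; python3 -m crank '[[[0,0,0],0,60],[[0,0,0],0,110],[[0,0,0],0,170],[[0,0,0],0,255],[[0,0,0],0,255],[[0,0,0],0,255],[[0,0,0],0,255]]';python3 -c "
from h import *
rel(.671,-.0997,.02,-18.6)"
```

```text
time: 15.7
eef_pos: [0.6732, -0.0991, 0.024]
tcp_rot: [0.812, 0.583, 0.001, 0.001]
contact_force: [0.2, 0.2, 0.3]
opening: 1.003
finger_force: 0.0
time: 16.4
eef_pos: [0.6727, -0.0985, 0.0235]
tcp_rot: [0.812, 0.584, 0.0, 0.0]
contact_force: [-0.5, 0.2, 5.7]
opening: 0.535
finger_force: 33.4
shift [-1.7 -1.3  3.5] yaw 0.0 | tool y at -18.6 q6 0.03 tcp [ 0.6727 -0.0985  0.0235] t 16.4 open 0.535
```

```bash
python3 -m crank '[[[0,0,-15],0,255],[[0,0,-45],0,255],[[0,0,-85],0,255],[[0,0,-125],0,255],[[0,0,-160],0,255],[[0,0,-180],0,255],[[0,0,-180],0,255],[[0,0,-180],0,255]]' ; python3 -c "
from h import *
p=mat(-.045,-.068);print(p);rel(*(p+[.0001,.0017]),.16,-4.5)"
```

```text
time: 17.2
eef_pos: [0.6717, -0.0984, 0.2016]
tcp_rot: [0.812, 0.584, -0.0, -0.0]
contact_force: [-0.6, -0.2, -2.6]
opening: 0.534
finger_force: 32.7
[ 0.4748035  -0.35825972]
shift [-307.4 -104.1   41.7] yaw -14.1 | tool y at -18.6 q6 0.03 tcp [ 0.6717 -0.0984  0.2016] t 17.2 open 0.534
```

```bash
python3 -m crank '[[[-38,-13,0],-3,255],[[-76,-26,0],-6,255],[[-114,-39,0],-9,255],[[-152,-52,0],-12,255],[[-190,-65,0],-14,255],[[-228,-78,10],-14,255],[[-267,-91,25],-14,255],[[-307.5,-104,41.5],-14,255],[[-307.5,-104,41.5],-14,255],[[-307.5,-104,41.5],-14,255]]' ; python3 -m crank '[[[0,0,0],0,255],[[0,0,0],0,255]]'; python3 -c "
from h import *
p=mat(-.045,-.068);rel(*(p+[.0001,.0017]),.0275,-4.5)"
```

```text
time: 18.2
eef_pos: [0.4737, -0.3561, 0.1575]
tcp_rot: [0.736, 0.677, 0.0, -0.003]
contact_force: [0.1, 0.4, -2.3]
opening: 0.533
finger_force: 32.6
time: 18.4
eef_pos: [0.4763, -0.3557, 0.1607]
tcp_rot: [0.734, 0.679, 0.0, -0.0]
contact_force: [-0.7, 0.3, -1.2]
opening: 0.534
finger_force: 32.6
shift [ -1.   -1.3 133.2] yaw -0.0 | tool y at -4.5 q6 -0.73 tcp [ 0.4763 -0.3557  0.1607] t 18.4 open 0.534
```

```bash
python3 -m crank '[[[-1,-1.5,35],0,255],[[-1,-1.5,70],0,255],[[-1,-1.5,95],0,255],[[-1,-1.5,112],0,255],[[-1,-1.5,122],0,255],[[-1,-1.5,126],0,255],[[-1,-1.5,126],0,255],[[-1,-1.5,126],0,255],[[-1,-1.5,126],0,255]]' ; python3 -c "
from h import *
p=mat(-.045,-.068);rel(*(p+[.0001,.0017]),.0275,-4.5)"
```

```text
time: 19.3
eef_pos: [0.4747, -0.3583, 0.0362]
tcp_rot: [0.735, 0.678, 0.0, 0.001]
contact_force: [-0.1, -0.7, -1.4]
opening: 0.532
finger_force: 32.6
shift [1.8 0.  8.7] yaw -0.1 | tool y at -4.6 q6 -0.74 tcp [ 0.4747 -0.3583  0.0362] t 19.3 open 0.532
```

```bash
python3 -m crank '[[[1,0,3],0,255],[[1,0,6],0,255],[[1,0,7],0,255],[[1,0,7],0,255],[[1,0,7],0,255]]' ; python3 -c "
from h import *
p=mat(-.045,-.068);rel(*(p+[.0001,.0017]),.0267,-4.5)"
```

```text
time: 19.8
eef_pos: [0.474, -0.3566, 0.0277]
tcp_rot: [0.735, 0.678, -0.0, -0.0]
contact_force: [-0.5, -0.5, -1.8]
opening: 0.534
finger_force: 32.6
shift [0.2 0.9 1. ] yaw -0.1 | tool y at -4.6 q6 -0.74 tcp [ 0.474  -0.3566  0.0277] t 19.8 open 0.534
```

```bash
python3 -m crank '[[[0,0.5,1],0,255],[[0,0.5,1],0,255],[[0,0.5,1],0,150],[[0,0.5,1],0,90],[[0,0.5,1],0,0],[[0,0.5,1],0,0],[[0,0.5,1],0,0],[[0,0.5,1],0,0]]' ; python3 -m crank '[[[0,0,-20],0,0],[[0,0,-50],0,0],[[0,0,-100],0,0],[[0,0,-150],0,0],[[0,0,-190],0,0],[[0,0,-200],0,0],[[0,0,-200],0,0],[[0,0,-200],0,0]]'
python3 - <<'E'
from h import *
c=look('wrist');print(fit(c,(.475,-.358),.06))
rel(.4545,.092,.23,30.8)
E
```

```text
time: 20.6
eef_pos: [0.4746, -0.3568, 0.027]
tcp_rot: [0.735, 0.678, -0.0, 0.0]
contact_force: [0.1, 0.1, -0.2]
opening: 1.001
finger_force: 0.0
time: 21.4
eef_pos: [0.4739, -0.356, 0.225]
tcp_rot: [0.735, 0.678, -0.0, -0.001]
contact_force: [-0.2, -0.3, 0.3]
opening: 1.001
finger_force: 0.0
(array([ 474.8, -357.9]), array([45.4, 46. ]), 85.4, np.float64(0.0848))
shift [444.8 -54.9  -4.4] yaw -35.4 | tool y at -4.6 q6 -0.74 tcp [ 0.4736 -0.3557  0.224 ] t 21.45 open 0.999
```

```bash
python3 -m crank '[[[45,-5,-5],-4,0],[[90,-10,-5],-8,0],[[135,-16,-5],-12,0],[[180,-22,-5],-16,0],[[225,-28,-5],-20,0],[[270,-33,-5],-24,0],[[315,-39,-5],-28,0],[[360,-44,-5],-32,0],[[405,-50,-5],-35.4,0],[[445,-55,-5],-35.4,0]]' 30; python3 -m crank '[[[0,0,0],0,0],[[0,0,0],0,0],[[0,0,0],0,0]]'
python3 - <<'E'
from h import *
c=look('wrist');r=fit(c,(.4545,.092));print(r,fit(c,(.4545,.092),z0=.035,z1=.06));rel(*(r[0]/1000),.0235,r[2]%90)
E
```

```text
time: 22.45
eef_pos: [0.4536, 0.0933, 0.2292]
tcp_rot: [0.493, 0.87, -0.001, -0.002]
contact_force: [-0.2, -0.5, 0.2]
opening: 1.003
finger_force: 0.0
time: 22.75
eef_pos: [0.4549, 0.0907, 0.2303]
tcp_rot: [0.494, 0.869, -0.001, -0.001]
contact_force: [0.1, -0.4, 0.5]
opening: 1.0
finger_force: 0.0
(array([453.9,  92.6]), array([46. , 45.3]), 30.8, np.float64(0.0818)) (array([453.9,  92.6]), array([46. , 45.3]), 30.8, np.float64(0.057))
shift [  2.4   0.5 207.2] yaw -0.1 | tool y at 30.7 q6 -0.56 tcp [0.4551 0.0904 0.2307] t 22.8 open 1.002
```

```bash
python3 -m crank '[[[1.5,0.5,50],0,0],[[1.5,0.5,100],0,0],[[1.5,0.5,135],0,0],[[1.5,0.5,165],0,0],[[1.5,0.5,188],0,0],[[1.5,0.5,202],0,0],[[1.5,0.5,208],0,0],[[1.5,0.5,208],0,0],[[1.5,0.5,208],0,0]]' 30; python3 -m crank '[[[0,0,0],0,60],[[0,0,0],0,110],[[0,0,0],0,170],[[0,0,0],0,255],[[0,0,0],0,255],[[0,0,0],0,255],[[0,0,0],0,255]]';python3 -c "
from h import *
rel(.4539,.0926,.0235,30.8)"
```

```text
time: 23.7
eef_pos: [0.4559, 0.0923, 0.0245]
tcp_rot: [0.494, 0.869, 0.0, 0.001]
contact_force: [-0.2, -0.6, -0.0]
opening: 1.004
finger_force: 0.0
time: 24.4
eef_pos: [0.4557, 0.0929, 0.0246]
tcp_rot: [0.494, 0.87, 0.0, 0.0]
contact_force: [-1.4, -1.3, 6.4]
opening: 0.532
finger_force: 33.0
shift [ 0.7 -1.7  1.1] yaw 0.0 | tool y at 30.8 q6 -0.56 tcp [0.4557 0.0929 0.0246] t 24.4 open 0.532
```

```bash
python3 -m crank '[[[0,0,-15],0,255],[[0,0,-45],0,255],[[0,0,-85],0,255],[[0,0,-125],0,255],[[0,0,-160],0,255],[[0,0,-180],0,255],[[0,0,-180],0,255],[[0,0,-180],0,255]]' ; python3 -c "
from h import *
p=mat(-.045,0);print(p);rel(*(p+[0,-.0007]),.16,-4.5)"
```

```text
time: 25.2
eef_pos: [0.4544, 0.0929, 0.2027]
tcp_rot: [0.494, 0.87, -0.0, -0.001]
contact_force: [-1.7, -0.6, -0.5]
opening: 0.534
finger_force: 32.3
[ 0.48013872 -0.29046934]
shift [-343.1 -174.5   42.6] yaw 35.3 | tool y at 30.8 q6 -0.56 tcp [0.4544 0.0929 0.2027] t 25.2 open 0.534
```

```bash
python3 -m crank '[[[-40,-20,0],4,255],[[-80,-40,0],8,255],[[-120,-60,0],12,255],[[-160,-81,0],16,255],[[-200,-102,0],20,255],[[-240,-122,0],25,255],[[-280,-142,10],30,255],[[-315,-160,25],35.3,255],[[-343,-174.5,42],35.3,255],[[-343,-174.5,42],35.3,255]]' ; python3 -m crank '[[[0,0,0],0,255],[[0,0,0],0,255],[[0,0,0],0,255]]'; python3 -c "
from h import *
p=mat(-.045,0);rel(*(p+[0,-.0007]),.0276,-4.5)"
```

```text
time: 26.2
eef_pos: [0.478, -0.2926, 0.1557]
tcp_rot: [0.736, 0.677, -0.001, -0.005]
contact_force: [-0.2, -0.3, -1.5]
opening: 0.53
finger_force: 32.2
time: 26.5
eef_pos: [0.481, -0.2899, 0.1619]
tcp_rot: [0.734, 0.679, 0.0, -0.0]
contact_force: [0.4, 0.3, -0.1]
opening: 0.531
finger_force: 32.2
shift [ -1.3  -0.8 134.3] yaw 0.1 | tool y at -4.4 q6 -0.65 tcp [ 0.481  -0.2899  0.1619] t 26.5 open 0.531
```

```bash
python3 -m crank '[[[-0.5,-0.5,35],0,255],[[-0.5,-0.5,70],0,255],[[-0.5,-0.5,95],0,255],[[-0.5,-0.5,112],0,255],[[-0.5,-0.5,122],0,255],[[-0.5,-0.5,127],0,255],[[-0.5,-0.5,127],0,255],[[-0.5,-0.5,127],0,255],[[-0.5,-0.5,127],0,255]]' ; python3 -m crank '[[[0,0,3],0,255],[[0,0,6],0,255],[[0,0,6],0,255],[[0,0,6],0,255],[[0,0,6],0,255]]'; python3 -c "
from h import *
p=mat(-.045,0);rel(*(p+[0,-.0007]),.0276,-4.5)"
```

```text
time: 27.4
eef_pos: [0.481, -0.2922, 0.0361]
tcp_rot: [0.734, 0.679, 0.0, 0.001]
contact_force: [-0.3, -0.2, -1.0]
opening: 0.531
finger_force: 32.3
time: 27.9
eef_pos: [0.4803, -0.2916, 0.0288]
tcp_rot: [0.734, 0.679, -0.0, -0.0]
contact_force: [-0.1, -0.5, -0.2]
opening: 0.532
finger_force: 32.3
shift [ 0.4 -0.2  1.2] yaw -0.0 | tool y at -4.5 q6 -0.65 tcp [ 0.4803 -0.2916  0.0288] t 27.9 open 0.532
```

```bash
python3 -m crank '[[[0,0,1.2],0,255],[[0,0,1.2],0,255],[[0,0,1.2],0,150],[[0,0,1.2],0,90],[[0,0,1.2],0,0],[[0,0,1.2],0,0],[[0,0,1.2],0,0],[[0,0,1.2],0,0]]' ; python3 -m crank '[[[0,0,-20],0,0],[[0,0,-50],0,0],[[0,0,-100],0,0],[[0,0,-150],0,0],[[0,0,-190],0,0],[[0,0,-200],0,0],[[0,0,-200],0,0],[[0,0,-200],0,0]]'
python3 - <<'E'
from h import *
c=look('wrist');print(fit(c,(.480,-.2905),.06))
rel(.69,.0915,.23,-15.2)
E
```

```text
time: 28.7
eef_pos: [0.4803, -0.2916, 0.0277]
tcp_rot: [0.734, 0.679, 0.0, 0.0]
contact_force: [-0.0, 0.5, -0.3]
opening: 1.002
finger_force: 0.0
time: 29.5
eef_pos: [0.4795, -0.291, 0.2258]
tcp_rot: [0.734, 0.679, -0.0, -0.001]
contact_force: [0.3, -0.1, -0.9]
opening: 1.0
finger_force: 0.0
(array([ 480.8, -291.1]), array([46., 46.]), 85.4, np.float64(0.0849))
shift [397.6 180.1  -4.6] yaw 10.7 | tool y at -4.5 q6 -0.65 tcp [ 0.4792 -0.2907  0.2249] t 29.55 open 0.999
```

```bash
python3 -m crank '[[[40,18,-5],2,0],[[84,38,-5],4,0],[[128,58,-5],6,0],[[172,78,-5],8,0],[[216,98,-5],10.7,0],[[260,118,-5],10.7,0],[[304,138,-5],10.7,0],[[348,158,-5],10.7,0],[[397.5,180,-5],10.7,0],[[397.5,180,-5],10.7,0]]' 30; python3 -m crank '[[[0,0,0],0,0],[[0,0,0],0,0],[[0,0,0],0,0]]'
python3 - <<'E'
from h import *
c=look('wrist','w_blue.png');r=fit(c,(.69,.0915),.05);print(r,fit(c,(.69,.0915),.05,z0=.035,z1=.06));rel(*(r[0]/1000),.0235,r[2]%90-90)
E
```

```text
time: 30.55
eef_pos: [0.6909, 0.0958, 0.2284]
tcp_rot: [0.793, 0.609, -0.001, -0.002]
contact_force: [0.7, -0.8, -0.6]
opening: 1.0
finger_force: 0.0
time: 30.85
eef_pos: [0.6902, 0.0891, 0.2317]
tcp_rot: [0.795, 0.607, -0.001, -0.0]
contact_force: [0.3, -0.1, 0.0]
opening: 1.001
finger_force: 0.0
(array([690. ,  91.2]), array([46. , 45.8]), 75.1, np.float64(0.0818)) (array([690. ,  91.2]), array([46. , 45.8]), 75.1, np.float64(0.0569))
shift [  2.1  -0.8 208.7] yaw -0.4 | tool y at -15.3 q6 0.25 tcp [0.6904 0.089  0.2322] t 30.9 open 1.003
```

View pics/w_blue.png

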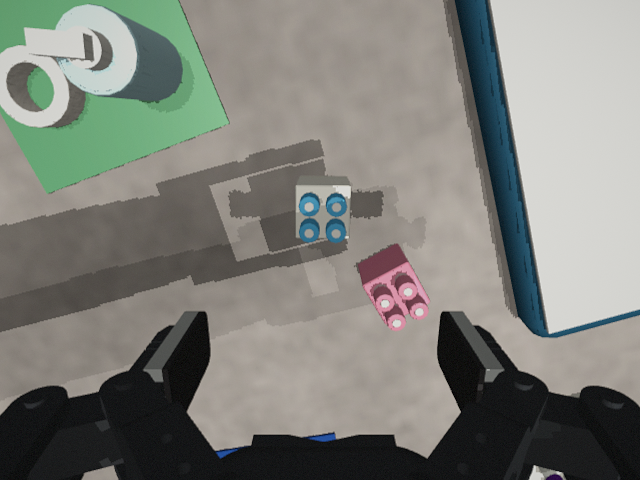

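The light-blue rack is at (323,210), with the pink decoy at (395,290), clear of the right finger's strip (rows ~195-225). Descending.

```bash
python3 -m crank '[[[1.5,-0.8,50],0,0],[[1.5,-0.8,100],0,0],[[1.5,-0.8,135],0,0],[[1.5,-0.8,165],0,0],[[1.5,-0.8,188],0,0],[[1.5,-0.8,202],0,0],[[1.5,-0.8,209],0,0],[[1.5,-0.8,209],0,0],[[1.5,-0.8,209],0,0]]' 30; python3 -m crank '[[[0,0,0],0,60],[[0,0,0],0,110],[[0,0,0],0,170],[[0,0,0],0,255],[[0,0,0],0,255],[[0,0,0],0,255],[[0,0,0],0,255]]';python3 -c "
from h import *
rel(.69,.0912,.0235,-15)"; python3 -m crank '[[[0,0,-15],0,255],[[0,0,-45],0,255],[[0,0,-85],0,255],[[0,0,-125],0,255],[[0,0,-160],0,255],[[0,0,-180],0,255],[[0,0,-180],0,255],[[0,0,-180],0,255]]' ; python3 -c "
from h import *
p=mat(-.045,.068);print(p);rel(*p,.16,-4.5)"
```

```text
time: 31.8
eef_pos: [0.6916, 0.092, 0.0253]
tcp_rot: [0.795, 0.607, 0.001, 0.001]
contact_force: [0.4, 0.3, 0.3]
opening: 0.998
finger_force: 0.0
time: 32.5
eef_pos: [0.6912, 0.0923, 0.0248]
tcp_rot: [0.794, 0.607, 0.001, 0.0]
contact_force: [-1.1, -0.2, 5.1]
opening: 0.533
finger_force: 33.1
shift [-1.4 -0.9  1.3] yaw -0.2 | tool y at -15.2 q6 0.25 tcp [0.6912 0.0923 0.0248] t 32.5 open 0.533
time: 33.3
eef_pos: [0.6899, 0.0922, 0.2028]
tcp_rot: [0.794, 0.607, -0.001, -0.0]
contact_force: [-0.3, -0.2, -2.3]
opening: 0.536
finger_force: 32.3
[ 0.48547394 -0.22267896]
shift [-357.4 -114.7   43. ] yaw -10.7 | tool y at -15.2 q6 0.25 tcp [0.6899 0.0922 0.2028] t 33.3 open 0.536
```

```bash
python3 -m crank '[[[-40,-13,0],-2,255],[[-82,-26,0],-4,255],[[-124,-40,0],-6,255],[[-166,-53,0],-8,255],[[-208,-67,0],-10.7,255],[[-250,-80,0],-10.7,255],[[-290,-93,10],-10.7,255],[[-328,-105,25],-10.7,255],[[-356,-114.5,42],-10.7,255],[[-356,-114.5,42],-10.7,255]]' ; python3 -m crank '[[[0,0,0],0,255],[[0,0,0],0,255],[[0,0,0],0,255]]'; python3 -c "
from h import *
p=mat(-.045,.068);rel(*(p+[.0001,.0014]),.0278,-4.5)"
```

```text
time: 34.3
eef_pos: [0.4819, -0.2218, 0.1558]
tcp_rot: [0.736, 0.677, -0.002, -0.005]
contact_force: [-0.6, 1.0, -2.4]
opening: 0.531
finger_force: 32.1
time: 34.6
eef_pos: [0.4874, -0.2205, 0.1618]
tcp_rot: [0.734, 0.679, 0.0, 0.0]
contact_force: [-0.1, 0.5, -1.1]
opening: 0.532
finger_force: 32.1
shift [ -0.9  -1.8 134. ] yaw 0.1 | tool y at -4.4 q6 -0.54 tcp [ 0.4874 -0.2205  0.1618] t 34.6 open 0.532
```

```bash
python3 -m crank '[[[-0.5,-1,35],0,255],[[-0.5,-1,70],0,255],[[-0.5,-1,95],0,255],[[-0.5,-1,112],0,255],[[-0.5,-1,122],0,255],[[-0.5,-1,127],0,255],[[-0.5,-1,127],0,255],[[-0.5,-1,127],0,255],[[-0.5,-1,127],0,255]]' ; python3 -m crank '[[[0,0,3],0,255],[[0,0,6],0,255],[[0,0,6],0,255],[[0,0,6],0,255],[[0,0,6],0,255]]'; python3 -c "
from h import *
p=mat(-.045,.068);rel(*(p+[.0001,.0014]),.0278,-4.5)"
```

```text
time: 35.5
eef_pos: [0.4865, -0.2223, 0.0359]
tcp_rot: [0.734, 0.679, 0.0, 0.001]
contact_force: [0.2, -1.1, -1.7]
opening: 0.531
finger_force: 32.2
time: 36.0
eef_pos: [0.4856, -0.2218, 0.0286]
tcp_rot: [0.734, 0.679, -0.0, 0.0]
contact_force: [-0.9, 0.0, -1.6]
opening: 0.536
finger_force: 32.2
shift [ 0.5 -0.1  0.8] yaw -0.0 | tool y at -4.5 q6 -0.54 tcp [ 0.4856 -0.2218  0.0286] t 36.0 open 0.536
```

```bash
python3 -m crank '[[[0,0,1],0,255],[[0,0,1],0,255],[[0,0,1],0,150],[[0,0,1],0,90],[[0,0,1],0,0],[[0,0,1],0,0],[[0,0,1],0,0],[[0,0,1],0,0]]' ; python3 -m crank '[[[0,0,-20],0,0],[[0,0,-50],0,0],[[0,0,-100],0,0],[[0,0,-150],0,0],[[50,30,-190],0,0],[[95,40,-220],0,0],[[95,40,-220],0,0],[[95,40,-220],0,0]]'
python3 - <<'E'
from h import *
look('wrist')
c=look('side','side1.png');D=c
n={'blue':(mat(-.045,.068),.012,.13),'red':(mat(-.045,0),.012,.13),'purple':(mat(-.045,-.068),.012,.13),'plaster':(mat(.05,0),.062,.13),'swab':(mat(.05,0),.012,.13)}
for k,(p,a,b) in n.items():
    try: print(k,(p*1000).round(1),fit(c,p,.05,z0=a,z1=b))
    except Exception as e: print(k,e)
im=cv2.resize(c['frame'][140:290,240:440],(800,600),interpolation=cv2.INTER_CUBIC);cv2.imwrite('pics/side1c.png',im)
E
```

```text
time: 36.8
eef_pos: [0.4857, -0.2218, 0.0277]
tcp_rot: [0.734, 0.679, 0.0, 0.0]
contact_force: [0.3, 0.6, 0.1]
opening: 0.998
finger_force: 0.0
time: 37.6
eef_pos: [0.5349, -0.1285, 0.251]
tcp_rot: [0.733, 0.68, 0.001, 0.003]
contact_force: [0.4, -0.5, 0.3]
opening: 1.003
finger_force: 0.0
blue [ 485.5 -222.7] (array([ 483.5, -221.3]), array([54.7, 46.1]), 85.0, np.float64(0.0834))
red [ 480.1 -290.5] (array([ 476.9, -288.1]), array([47. , 50.1]), 1.7, np.float64(0.0841))
purple [ 474.8 -358.3] (array([ 468.4, -354. ]), array([45.6, 51.1]), 8.9, np.float64(0.0837))
plaster [ 574.8 -297.9] (array([ 572.7, -295.9]), array([61.5, 36.1]), 84.1, np.float64(0.0747))
swab [ 574.8 -297.9] (array([ 572.6, -294.3]), array([77. , 51.9]), 86.9, np.float64(0.0743))
```

View pics/side1c.png

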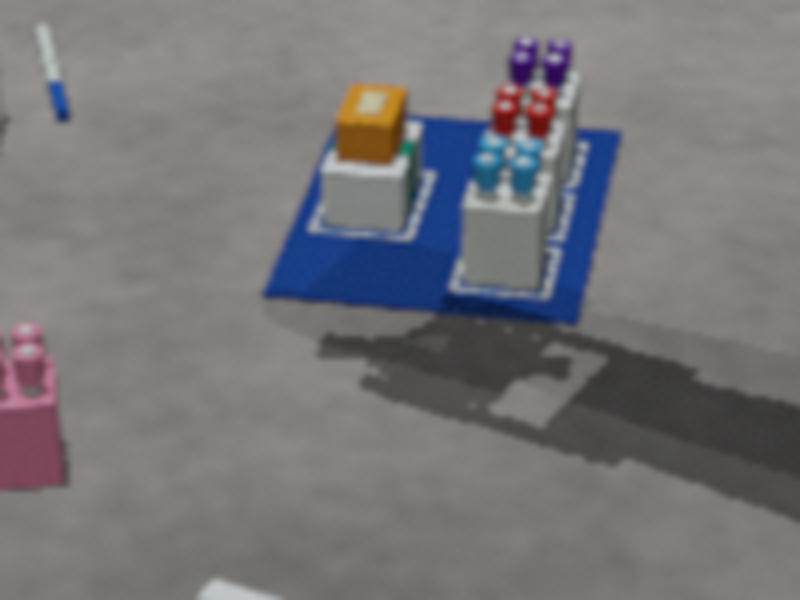

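All the pieces stand in their outlines: light-blue in front at (505,240), red and purple behind it in the row at (522,110) and (540,60), and the plaster box on the swab box at (372,150). Nothing is left in the gripper. I let it settle, then hand in.

```bash
python3 -m crank '[[[0,0,0],0,0],[[0,0,0],0,0],[[0,0,0],0,0],[[0,0,0],0,0],[[0,0,0],0,0]]'
python3 - <<'E'
from h import *
c=look('wrist')
print([fit(c,mat(-.045,y),.045) for y in (.068,)], (mat(-.045,.068)*1000).round(1))
print(ctrl.sign_off())
E
```

```text
time: 38.2
eef_pos: [0.5328, -0.1305, 0.2473]
tcp_rot: [0.735, 0.679, -0.0, -0.0]
contact_force: [-0.2, 1.0, 0.1]
opening: 0.999
finger_force: 0.0
[(array([ 486. , -222.9]), array([46.1, 46.2]), 85.3, np.float64(0.0846))] [ 485.5 -222.7]
the job is handed in; nothing more can be done
None
```

The kit is set out on the blue mat and handed in at about 38 s; wrist-camera checks after each release put every item within about 1 mm of its place and square, and the sign-off returned no verdict.

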